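# Space and press a loose tile in the setting jig

### The job

Take the wooden spacer from its slotted block, dip the tip of its blade into the open steel release-oil cup so that it will not stick, then slide the blade, near the middle of the gap's length, all the way down into the one gap beside the raised middle tile that is wide enough for it, and let go of it there. Then press the middle tile down with the closed fingertips until it is flush with its two neighbours, and finish while still holding it pressed down (it springs up again when released), with the spacer still in the gap. Do not tip the cup over, and leave the thread spool and the jar alone.

Things in the scene. Friction and masses are not known exactly. Their poses are not given: they have to be found in the camera images.
- panel: Fixed plywood jig: board 120 (x) x 236 (y) x 12 mm, origin at the centre of its underside, z up, rails 8 mm high along the long edges. On it in a row along y: a border tile, the middle tile (centred), a border tile. The two gaps run along x, 80 mm long, down to the board. The wide one (9.5 mm) lies 40 to 49.5 mm from the board's centre along y, on the slim tile's side; the other is 3 mm.
- tile (a joint): How far the middle tile (80 x 80 x 16 mm, white glazed, inlaid) is pressed down: 0 = raised, its top 5 mm above its neighbours' (33 mm above the bench); 0.005 = on the board, flush with them (28 mm above the bench), a hard stop. It only moves up and down, on a spring: about 3.5 N starts it, 8.5 N holds it flush.
- tile_top (a point): Centre of the upper face of the middle tile, z up.
- border_slim: The narrower fixed border tile: 80 (x) x 50 (y) x 16 mm, origin at the centre of its underside, on the board 74.5 mm from its centre along the board's y, on either side; the 9.5 mm gap is between it and the middle tile.
- border_wide: The wider fixed border tile: 80 (x) x 63 (y) x 16 mm, origin at the centre of its underside, on the opposite side; the gap between it and the middle tile is only 3 mm, too narrow for the spacer.
- spacer: Loose wooden spacer, upright, 62 mm tall, 60 g. Origin at the centre of the blade's lower tip, z up. Blade 36 (x) x 6 (y) mm, rounded lower edge, 0 to 24 mm up; above it the grip block 40 (x) x 22 (y) mm, 24 to 62 mm up, gripped across y. A half turn changes nothing. At first the blade hangs in the stand's slot, tip 6 mm above the bench; let go in the wide gap it stands, leaning a little.
- stand: Fixed dark wooden block 70 (x) x 50 (y) x 30 mm high with a slot of 44 (x) x 10 (y) mm from top to bottom, in which the spacer hangs; origin at the centre of its underside.
- cup: Loose open steel cup for release oil (the oil itself is not modelled), outer radius at the rim 38 mm, 45 mm high, wall 4 mm, floor 5 mm, about 0.4 kg; origin at the centre of its underside, z up.
- cup_rim (a point): Centre of the mouth of the cup, at rim height (45 mm above the bench).
- spool: Bystander: upright black thread spool, radius 34 mm, 120 mm tall; origin at the centre of its underside.
- jar: Bystander: amber glass jar with a steel lid, radius 35 mm, 85 mm tall; origin at the centre of its underside.
Things that resemble listed ones, but are neither listed nor needed, are in the scene too. Leave any green look-alike of the spacer alone.

How it is judged:
By the outcome, as a careful person would: the job done as asked, in the order asked, and still so for the second after the job is handed in, while the arm keeps its last pose, push and grip.
It also fails if it takes over 58 s, if anything falls off the work surface, if the arm or the gripper's body presses on something with over 40 N, if the wrist force passes 120 N, or if a joint passes its speed limit or range.

### The arm

A 6-joint arm with a two-finger parallel gripper is mounted at the origin on the work surface. World frame = base frame: x ahead of the robot, y to its left, z up, the work surface at z = 0. Lengths are in mm, angles in rad, forces in N, time in s.
With the tool pointing down it reaches from about 425 to 950 mm from the base axis. Payload 14.7 kg.
Tool frame: the origin (TCP) lies on the centre line of the jaws, within the pads' length; the fingertips stand 19 mm ahead of it and the grasp point (between the pads) is the TCP; z points along the fingers, y is the line along which they close (so a half turn about z gives the same grasp; the last joint's range is limited). The gripper opens to 85 mm and grips with 20 to 120 N. Pads are 22 mm wide; open, the fingers measure 114 mm over their backs; the gripper's body (76 mm by 85 mm) begins 54 mm behind the grasp point. The pads swing forward as they close: fully open they stand 13 mm farther back than shut.
Start: joints at [-1.36, 0.48, 1.596, -0, 1.065, -0.047], TCP at [165.737, -628.509, 250.297] pointing down, gripper open.
Joint ranges: [-2.75, 2.75], [-0.82, 2.05], [0.23, 2.67], [-1.56, 4.7], [0.09, 2.69], [-2.92, 2.92]. Speed limits (rad/s): [1.89, 1.89, 2.39, 3.01, 3.01, 3.01].

### API

Orientations are given as a 3x3 rotation matrix whose columns are the frame's x, y, z axes.
In Python, from plant import manip gives the robot as it stands. Calls block until the motion is done:
- manip.move_ptp(position, orientation): joint-space move of the TCP to a pose.
- manip.move_straight(position, rotation=None, rate=150): straight line of the TCP; rotation=None keeps the orientation; rate is the mean speed in mm/s.
- manip.move_j(angles): joint-space move.
- manip.grip(opening, grasp_force=None): finger opening in mm; grasp_force is the grip in N (None keeps the last); returns when the fingers have stopped.
- manip.dwell(seconds).
- manip.solve_ik(position, orientation): joint angles nearest the present ones, or None.
- manip.get_image(name): name is "scene" or "top" or "wrist"; returns a dict with "frame" (384x512x3 uint8, red, green, blue), "K" (3x3 intrinsics, pixels), "rvec" (rotation vector, rad) and "tvec" (3), from world to camera coordinates, as OpenCV has them; the wrist camera has in their place "mount" (4x4, takes a point from camera to tool coordinates, whose origin is the TCP and whose axes are the flange's). Camera axes: x right, y down, z forward; pixel columns grow to the right and rows downward; lengths in mm; the calibration is good to about 2 mm. A picture is of the moment at which its call begins: read the wrist's pose just before it. There is no depth.
A pose or a line that the arm cannot do raises manip.PlanningError and nothing moves.
- manip.finish_job(): hands the job in; it is judged then, once.
Readings, each from a call of its own:
- manip.current_clock(): time.
- manip.current_joints(): joint angles.
- manip.current_qvel(): joint speeds.
- manip.current_effort(): joint torques, N m.
- manip.current_eef_pos(): TCP position.
- manip.current_eef_rot(): TCP orientation.
- manip.current_wrist_force(): force on the tool from outside, world axes, zero at the start.
- manip.current_wrist_torque(): the same for the moment, N m.
- manip.current_finger_gap(): finger opening in mm.
- manip.current_gripper_force(): force on a finger pad.
Only numpy, scipy, OpenCV 4.12 (cv2) and the standard library are available. Lean on these libraries where they do the work, as an engineer would, in place of code of your own. Each camera call takes 0.05 s, during which the arm holds its last target. There are 200 camera calls.

## Working session

There is one attempt and no reset: what is moved stays moved. The work goes in short steps, each a Python script; the robot and the scene stay as the last script left them, time stands still between calls to the robot, and variables do not carry over. Pictures are saved under pics/ and viewed, at most 12 in all, crops included, and the job is handed in when it is done.

```bash
mkdir -p pics; cat > h.py <<'E'
import numpy as np, cv2
from plant import manip
def snap(n,f):
    d=manip.get_image(n); cv2.imwrite(f'pics/{f}.png',cv2.cvtColor(d['frame'],cv2.COLOR_RGB2BGR))
    np.savez(f'pics/{f}.npz',**{k:v for k,v in d.items() if k!='frame'}); return d
def ray(f,u,v,z):
    d=np.load(f'pics/{f}.npz'); K=d['K']
    if 'R' in d: R,t=d['R'],d['t']
    else:
        R=cv2.Rodrigues(d['rvec'])[0]; t=d['tvec'].ravel()
    c=-R.T@t; r=R.T@np.linalg.inv(K)@[u,v,1]; return c+r*(z-c[2])/r[2]
def proj(f,P):
    d=np.load(f'pics/{f}.npz'); return cv2.projectPoints(np.float64(P).reshape(-1,1,3),d['rvec'],d['tvec'],d['K'],None)[0].reshape(-1,2)
E
python3 - <<'E'
from h import *
a=snap('top','top0');b=snap('scene','sc0')
for n in('top0','sc0'):
    d=np.load(f'pics/{n}.npz');R=cv2.Rodrigues(d['rvec'])[0];print(-R.T@d['tvec'].ravel(),d['K'][0,0])
im=np.vstack([cv2.imread('pics/top0.png')]);cv2.imwrite('pics/top0b.png',cv2.resize(im,(800,600),interpolation=cv2.INTER_CUBIC))
print(manip.current_clock(),manip.current_eef_rot())
E
```

```text
[ 330.33205666   -3.96392587 1053.69978051] 416.33384343925644
[1247.06308444 -697.53068155  679.79108695] 418.8583385968292
0.1 [[ 9.66927307e-01  2.55051993e-01 -2.53331882e-04]
 [ 2.55052117e-01 -9.66926713e-01  1.07211582e-03]
 [ 2.84919123e-05 -1.10127089e-03 -9.99999393e-01]]
```

View pics/top0b.png

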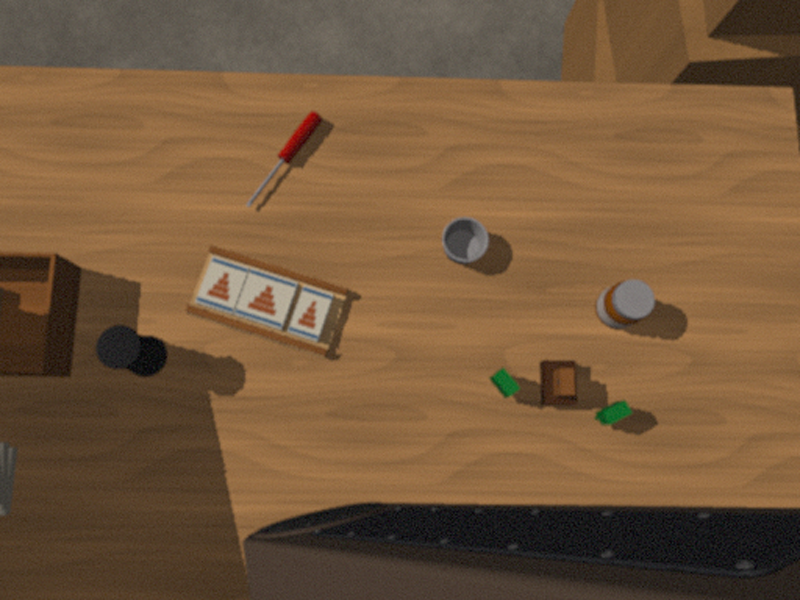

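View pics/sc0.png

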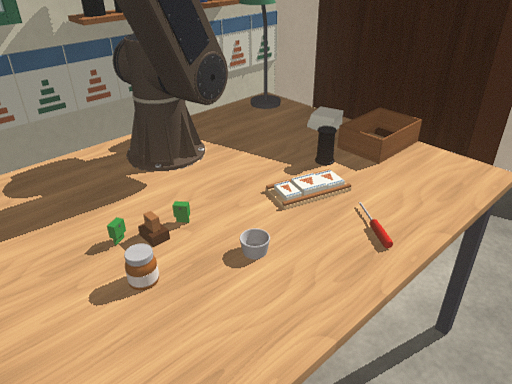

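The top view shows a wooden spacer in its dark stand at about (560,383) on the 800-px picture, with green look-alikes at (505,383) and (614,412). The open cup is at (465,240), the jar at (628,303) and the spool at (120,347). The panel is at (270,298), with the slim tile at its right (−y) end. Only the brown block in the dark stand fits the description of the spacer.

```bash
python3 - <<'E'
from h import *
s=512/800
for n,u,v,z in[('standtop',560,383,62),('cup',466,240,45),('panel',270,298,30),('jar',630,300,85),('spool',120,347,120),('g1',505,383,50),('g2',614,412,50)]:
    print(n,ray('top0',u*s,v*s,z).round())
im=cv2.imread('pics/top0.png')
a=cv2.resize(im[215:285,300:420],(800,467),interpolation=cv2.INTER_CUBIC); cv2.imwrite('pics/c1.png',a)
# wrist view over the stand
p=ray('top0',560*s,383*s,62)
for h in(250,):
    R=manip.current_eef_rot(); d=np.load('pics/top0.npz')
print(manip.get_image('wrist')['mount'].round(3))
E
```

```text
standtop [ 405. -291.   62.]
cup [ 635. -151.   45.]
panel [536. 162.  30.]
jar [ 532. -397.   85.]
spool [443. 357. 120.]
g1 [ 405. -208.   50.]
g2 [ 363. -377.   50.]
[[-2.00000e-03 -9.50000e-01 -3.13000e-01  8.03900e+01]
 [ 1.00000e+00 -1.00000e-03 -1.00000e-03  6.00000e-02]
 [ 1.00000e-03 -3.13000e-01  9.50000e-01 -1.24128e+02]
 [ 0.00000e+00  0.00000e+00  0.00000e+00  1.00000e+00]]
```

View pics/c1.png

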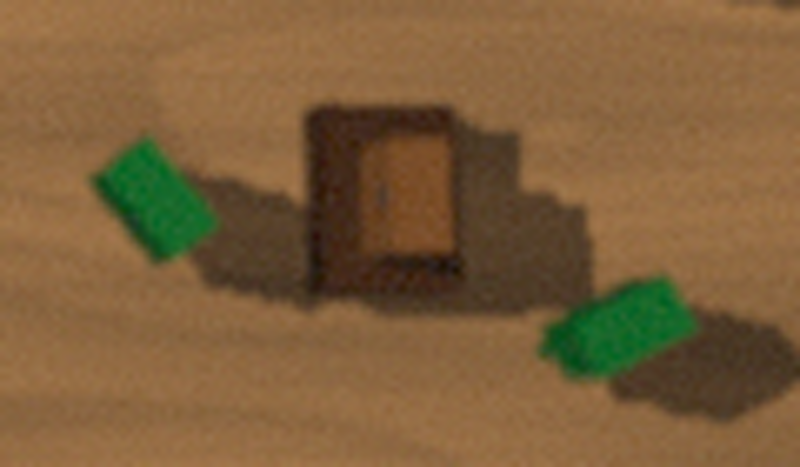

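The crop shows the brown wooden spacer in the dark stand at (408,195), with its long side nearly along image-vertical, which is world x. The green pieces at (155,200) and (620,330) are decoys. Next I take wrist views over the stand and the panel.

```bash
cat >> h.py <<'E'
def rot(a): # tool x at angle a in the world, tool down
    c,s=np.cos(a),np.sin(a); return np.array([[c,s,0],[s,-c,0],[0,0,-1.]])
def wsnap(f):
    p,R=np.array(manip.current_eef_pos()),np.array(manip.current_eef_rot()); d=manip.get_image('wrist'); M=np.array(d['mount'])
    Rc=R@M[:3,:3]; c=R@M[:3,3]+p
    rv=cv2.Rodrigues(Rc.T)[0]; t=-Rc.T@c
    cv2.imwrite(f'pics/{f}.png',cv2.cvtColor(d['frame'],cv2.COLOR_RGB2BGR)); np.savez(f'pics/{f}.npz',K=d['K'],rvec=rv,tvec=t)
E
python3 - <<'E'
from h import *
# long axis of the spacer top via top camera colour blob
manip.move_ptp([560,110,230],rot(0.0)); wsnap('wp'); print(manip.current_clock(),manip.current_joints())
manip.move_ptp([420,-290,200],rot(0.0)); wsnap('ws'); print(manip.current_clock(),manip.current_joints())
a,b=cv2.imread('pics/ws.png'),cv2.imread('pics/wp.png')
cv2.imwrite('pics/ws2.png',cv2.resize(a,(800,600),interpolation=cv2.INTER_CUBIC))
cv2.imwrite('pics/wp2.png',cv2.resize(b,(800,600),interpolation=cv2.INTER_CUBIC))
E
```

```text
3.1417 [ 1.39804864e-01  3.91998359e-01  1.80334505e+00 -1.25605734e-04
  9.46229236e-01  1.71139426e+00]
4.7583 [-6.62025517e-01  3.49973932e-01  1.96593404e+00  1.73383048e-04
  8.25508567e-01  9.07532105e-01]
```

View pics/ws2.png

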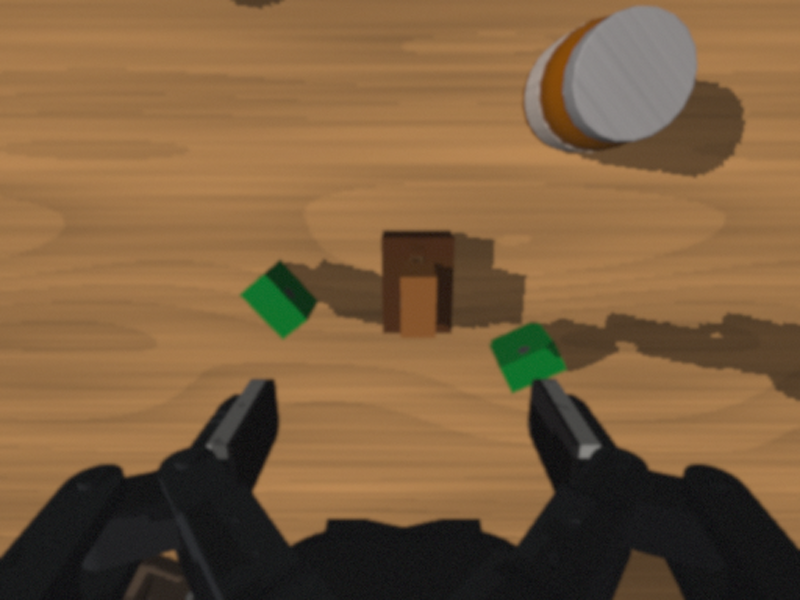

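View pics/wp2.png

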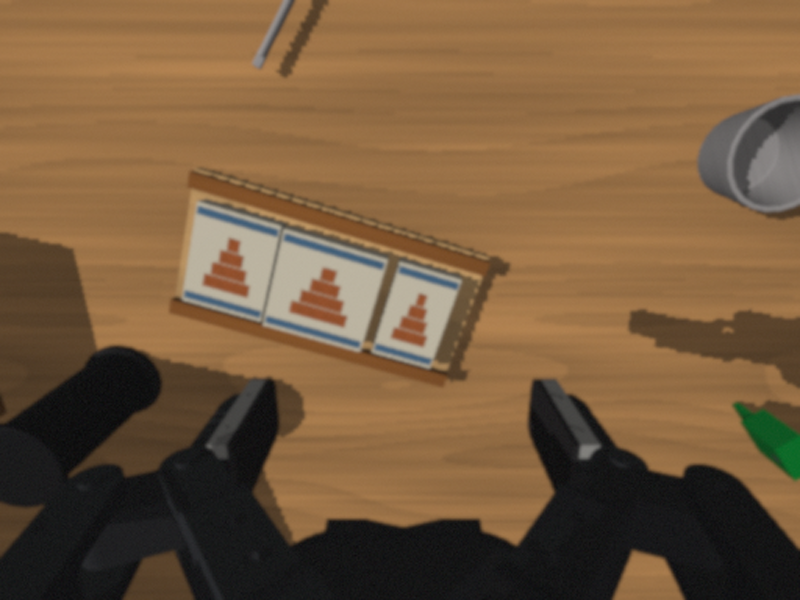

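The wrist view over the stand shows the spacer top at (400–437, 276–337) on the stand at (384–452, 238–331). The view over the panel shows the wide gap running from (392,262) to (368,350), between the middle tile and the slim tile on the right. I now fit both poses.

```bash
python3 - <<'E'
from h import *
from scipy.optimize import least_squares
s=512/800
def fit(f,P,px,x0):
    P=np.float64(P);px=(np.float64(px)+.5)*s-.5
    def W(q):
        c,n=np.cos(q[2]),np.sin(q[2]); return np.c_[q[0]+c*P[:,0]-n*P[:,1],q[1]+n*P[:,0]+c*P[:,1],P[:,2]]
    r=least_squares(lambda q:(proj(f,W(q))-px).ravel(),x0,loss='soft_l1',x_scale=[1,1,.01])
    print(f,r.x.round(4),'rms px',np.sqrt((r.fun**2).mean()).round(2)); print((proj(f,W(r.x))-px).round(1).tolist()); return r.x
# panel: image up=+x, left=+y ; panel y axis taken towards wide tile (so slim at -y)
P=[];px=[]
def tile(y0,y1,z,c):
    P.extend([[40,y1,z],[40,y0,z],[-40,y0,z],[-40,y1,z]]);px.extend(c)
tile(-40,40,33,[(283,232),(387,261),(363,349),(264,322)])
tile(-99.5,-49.5,28,[(399,261),(461,279),(433,367),(374,352)])
tile(43,106,28,[(199,202),(280,227),(262,321),(183,298)])
q=fit('wp',P,px,[536,162,-.26])
g=lambda x,y:(q[0]+np.cos(q[2])*x-np.sin(q[2])*y,q[1]+np.sin(q[2])*x+np.cos(q[2])*y)
print('gap mid',g(0,-44.75))
h=lambda a,b,z:[[a,b,z],[a,-b,z],[-a,-b,z],[-a,b,z]]
fit('ws',h(20,11,68),[(400,277),(437,276),(437,337),(401,337)],[405,-291,0])
fit('ws',h(35,25,30)[:2],[(384,238),(452,236)],[405,-291,0])
c=[ray('top0',466*s,y*s,45) for y in(219,261)];print(c)
# check with top camera
im=cv2.resize(cv2.imread('pics/wp.png')[100:250,100:330],(800,522),interpolation=cv2.INTER_CUBIC)
cv2.imwrite('pics/wpc.png',im)
im=cv2.imread('pics/top0.png')
pc=cv2.resize(im[150:235,110:235],None,fx=4.2,fy=4.2,interpolation=cv2.INTER_CUBIC)
cc=cv2.resize(im[135:175,275:320],None,fx=6,fy=6,interpolation=cv2.INTER_CUBIC)
o=np.zeros((357,800,3),np.uint8);o[:,:525]=pc[:357];o[:240,527:527+270]=cc;cv2.imwrite('pics/tc.png',o)
E
```

```text
wp [ 5.374873e+02  1.705891e+02 -2.898000e-01] rms px 1.04
[[0.6, -2.2], [0.8, -1.5], [-1.1, 1.5], [-0.3, 2.1], [0.9, -0.3], [0.8, -0.4], [-1.3, 0.2], [-0.7, -0.2], [-1.1, 0.0], [1.1, -0.4], [-0.2, 0.6], [-0.0, 1.8]]
gap mid (np.float64(524.6983742804326), np.float64(127.70547146393596))
ws [ 4.090242e+02 -2.988996e+02  1.740000e-02] rms px 0.3
[[0.3, -0.1], [-0.3, 0.1], [-0.5, -0.2], [0.5, 0.2]]
ws [ 4.111883e+02 -3.001932e+02  2.740000e-02] rms px 1.27
[[-1.8, 0.0], [1.8, 0.0]]
[array([ 669.98698361, -150.96504926,   45.        ]), array([ 599.52464049, -150.33388194,   45.        ])]
```

View pics/wpc.png

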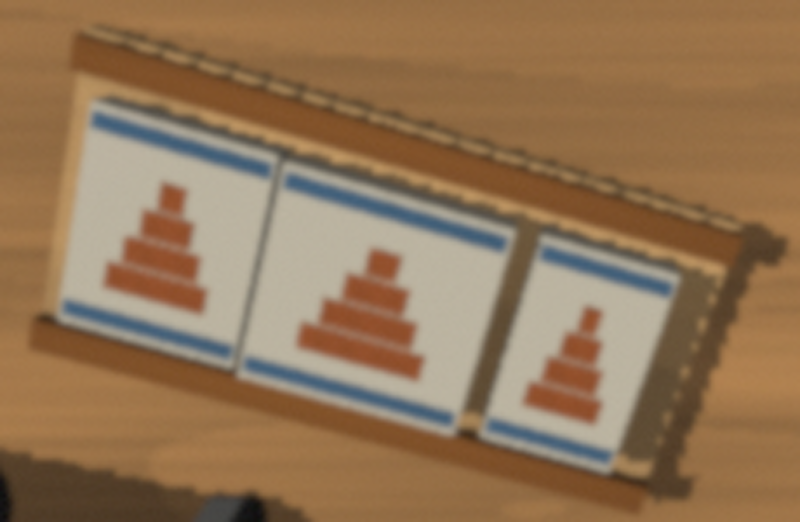

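View pics/tc.png

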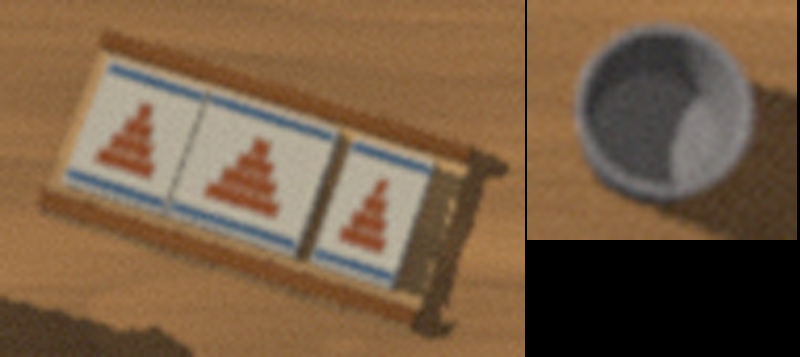

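The enlarged panel crop gives these corners: middle tile (285,160), (517,229), (454,433), (237,376), and slim tile (541,235), (681,272), (611,472), (480,437). In the top-camera crop the wide gap runs from (345,137) to (306,258), and the cup mouth is centred at (666,109). I refit from both cameras.

```bash
python3 - <<'E'
from h import *
from scipy.optimize import least_squares
def fit(obs,x0):
    def W(q,P):
        P=np.float64(P);c,n=np.cos(q[2]),np.sin(q[2]); return np.c_[q[0]+c*P[:,0]-n*P[:,1],q[1]+n*P[:,0]+c*P[:,1],P[:,2]]
    F=lambda q:np.concatenate([(proj(f,W(q,P))-px).ravel() for f,P,px in obs])
    r=least_squares(F,x0,x_scale=[1,1,.01]); print([o[0] for o in obs],r.x.round(4),'rms',np.sqrt((r.fun**2).mean()).round(2)); return r.x
def crop(px,sc,ox,oy): return (np.float64(px)+.5)/sc-.5+[ox,oy]
R=lambda y0,y1,z:[[40,y1,z],[40,y0,z],[-40,y0,z],[-40,y1,z]]
P=R(-40,40,33)+R(-99.5,-49.5,28)+R(43,106,28)
a=crop([(285,160),(517,229),(454,433),(237,376),(541,235),(681,272),(611,472),(480,437),(95,99),(275,152),(234,370),(58,318)],800/230,100,100)
b=crop([(208,95),(338,132),(300,255),(170,207),(352,142),(435,163),(393,290),(313,260),(110,64),(205,93),(168,207),(65,180)],4.2,110,150)
for o in([('wp',P,a)],[('top0',P,b)],[('wp',P,a),('top0',P,b)]):
    q=fit(o,[536,165,-.28]); print('gap',q[0]+np.sin(q[2])*44.75,q[1]-np.cos(q[2])*44.75)
h=[[20,11,68],[20,-11,68],[-20,-11,68],[-20,11,68]]
w=crop([(400,277),(437,276),(437,337),(401,337)],800/512,0,0)
t=crop([(361,135),(453,137),(455,254),(361,250)],800/120,300,215)
for o in([('ws',h,w)],[('top0',h,t)],[('ws',h,w),('top0',h,t)]): fit(o,[405,-295,0])
u=crop([(666-527,109)],6,275,135)[0];print('cup',ray('top0',*u,45))
# wrist view of cup: gap tuned to rim left edge/bottom in wp2
for v in[(736,160),(775,213)]: print(ray('wp',v[0]*.64,v[1]*.64,45))
E
```

```text
['wp'] [ 5.378486e+02  1.710978e+02 -2.975000e-01] rms 0.49
gap 524.7318246646217 128.31334491870183
['top0'] [ 5.357146e+02  1.685707e+02 -2.936000e-01] rms 0.95
gap 522.7627819599928 125.7359409214572
['wp', 'top0'] [ 5.374641e+02  1.706377e+02 -2.969000e-01] rms 0.96
gap 524.371431883184 127.84585559335618
['ws'] [ 4.090242e+02 -2.989012e+02  1.750000e-02] rms 0.3
['top0'] [ 4.081469e+02 -2.946644e+02 -2.910000e-02] rms 1.7
['ws', 'top0'] [ 4.089196e+02 -2.983041e+02  9.100000e-03] rms 1.49
cup [ 636.7417786  -149.42469959   45.        ]
[ 634.8390934 -115.6147683   45.       ]
[ 599.27262821 -151.3248662    45.        ]
```

```bash
python3 - <<'E'
from h import *
S=lambda m:print(m,round(manip.current_clock(),2),np.round(manip.current_eef_pos(),1),'F',np.round(manip.current_wrist_force(),1),'gap',round(manip.current_finger_gap(),1),'gf',np.round(manip.current_gripper_force(),1))
manip.grip(46,30)
R=rot(.015)
manip.move_ptp([409,-298.7,120],R); wsnap('ws3')
manip.move_straight([409,-298.7,52],rate=80);S('down')
manip.grip(10,30);S('closed')
manip.move_straight([409,-298.7,150],rate=100);S('up'); wsnap('w_up')
cv2.imwrite('pics/w12.png',np.hstack([cv2.resize(cv2.imread(f'pics/{n}.png')[100:384,130:382],(400,451),interpolation=cv2.INTER_CUBIC) for n in('ws3','w_up')]))
E
```

```text
down 6.7 [ 409.2 -298.9   52.3] F [-0.5 -0.3 -0.4] gap 46.3 gf 0.0
closed 7.03 [ 409.2 -298.9   52.5] F [-0.4  0.9  7.5] gap 21.9 gf 29.5
up 8.16 [ 408.7 -298.5  149.5] F [-0.5 -0.5 -1.6] gap 21.9 gf 29.3
```

View pics/w12.png

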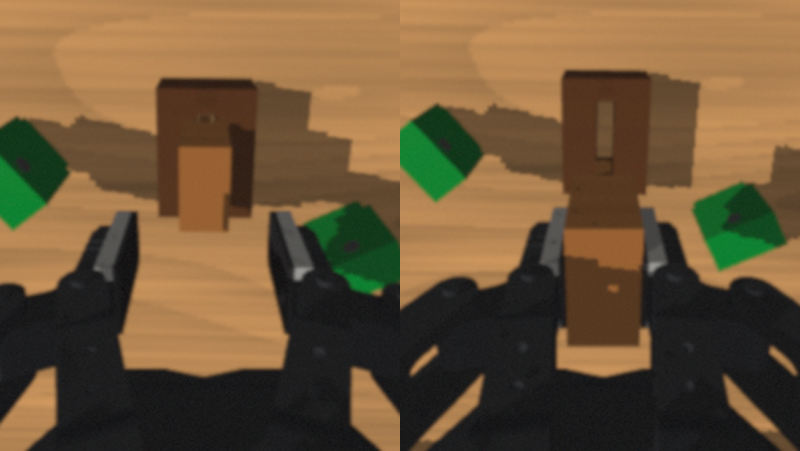

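The left half shows the spacer centred between the open fingers. The right half shows it held upright and lifted clear, with its top face at (565–643, 228–345) and the empty slot at (605,130). I check its offset in the hand, then dip and go above the gap.

```bash
python3 - <<'E'
from h import *
print(np.load('pics/w_up.npz')['K'])
for u,v in[(565,228),(643,228),(568,345),(640,345)]:
    print(ray('w_up',(u-400)/400*252+130,v/451*284+100,165.5)-manip.current_eef_pos())
S=lambda m:print(m,round(manip.current_clock(),2),np.round(manip.current_eef_pos(),1),'F',np.round(manip.current_wrist_force(),1),'gap',round(manip.current_finger_gap(),1))
R=rot(-.297); c=[637,-152]
manip.move_ptp([*c,150],R);S('cup'); wsnap('wc')
manip.move_straight([*c,64],rate=90);manip.dwell(.4);S('dip')
manip.move_straight([*c,150],rate=120)
manip.move_ptp([524.7,128.2,120],R);S('gap')
manip.move_straight([524.7,128.2,85],rate=80);manip.dwell(.3);S('gap');wsnap('wg')
a=cv2.resize(cv2.imread('pics/wg.png')[90:330,130:382],(460,438),interpolation=cv2.INTER_CUBIC)
b=cv2.resize(cv2.imread('pics/wc.png')[60:330,106:406],(330,297),interpolation=cv2.INTER_CUBIC)
o=np.zeros((438,800,3),np.uint8);o[:,:460]=a;o[:297,470:]=b;cv2.imwrite('pics/w3.png',o)
E
```

```text
[[279.46586865   0.         257.77760368]
 [  0.         279.46586865 189.24638779]
 [  0.           0.           1.        ]]
[19.74804862 10.77048409 16.11067517]
[ 20.05629738 -10.60911728  16.11067517]
[-20.03767207  10.39000618  16.11067517]
[-19.71100994 -11.36979723  16.11067517]
cup 9.26 [ 636.  -152.6  149.6] F [ 0.2 -1.  -1.1] gap 21.7
dip 10.82 [ 637.1 -152.    64.2] F [ 0.5  0.2 -1.2] gap 21.9
gap 12.84 [525.6 127.6 120.1] F [-0.4 -0.1 -0.3] gap 21.6
gap 13.73 [524.9 128.3  85.4] F [-0.5 -0.3 -0.9] gap 21.5
```

View pics/w3.png

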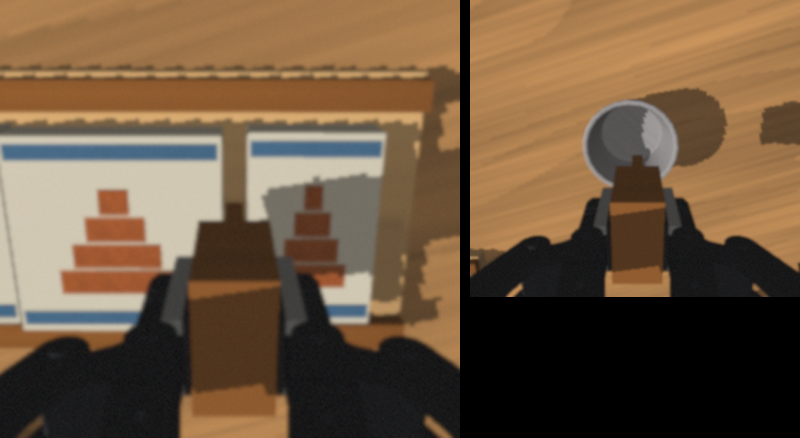

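The blade end (column 234) lines up with the wide gap (columns 222–248, centre 235), and the panel edges are level, so yaw is good. The cup picture (mouth at about (630,145) before the dip) matches my estimate. I shift about 0.4 mm and insert in small force-checked steps.

```bash
python3 - <<'E'
from h import *
x,y=524.6,127.8
for z in(78,74,70,66,62,60,59):
    manip.move_straight([x,y,z],rate=25); F=np.array(manip.current_wrist_force()); print(z,round(manip.current_clock(),2),np.round(manip.current_eef_pos(),1),F.round(1),round(manip.current_finger_gap(),1))
    if np.linalg.norm(F)>14: break
E
```

```text
78 14.22 [524.4 127.8  77.8] [ 0.3 -0.3 -0.3] 21.6
74 14.53 [524.5 127.8  73.8] [-0.8 -0.1  0.1] 21.7
70 14.83 [524.5 127.8  69.8] [ 1.  -0.3 -0.3] 21.7
66 15.14 [524.5 127.8  65.8] [-0.3 -0.1 -1.1] 21.7
62 15.45 [524.5 127.8  61.8] [-0.5 -0.5 -0.1] 21.6
60 15.7 [524.5 127.8  59.9] [-0.7 -0.4 -0.8] 21.7
59 15.95 [524.6 127.8  59. ] [ 0.4 -0.3 -1. ] 21.5
```

```bash
python3 - <<'E'
from h import *
S=lambda m:print(m,round(manip.current_clock(),2),np.round(manip.current_eef_pos(),1),'F',np.round(manip.current_wrist_force(),1),'gap',round(manip.current_finger_gap(),1),'gf',round(float(np.max(manip.current_gripper_force())),1))
x,y=524.6,127.8
for z in(58.5,58,57.6,57.2):
    manip.move_straight([x,y,z],rate=15);S(z)
    if manip.current_wrist_force()[2]>5: break
manip.grip(40);manip.dwell(.3);S('open')
manip.move_straight([x,y,135],rate=100);S('up')
q=manip.solve_ik([537.7,170.8,110],rot(-.297+np.pi/2));print(q)
wsnap('wr');cv2.imwrite('pics/wr2.png',cv2.resize(cv2.imread('pics/wr.png'),(800,600),interpolation=cv2.INTER_CUBIC))
E
```

```text
58.5 16.2 [524.7 127.8  58.5] F [ 1.  -0.2  0.1] gap 21.6 gf 29.5
58 16.45 [524.7 127.8  58.3] F [-1.6 -0.1  7.9] gap 21.6 gf 30.7
open 17.07 [524.6 127.8  58. ] F [-0.  -0.2  0.6] gap 39.9 gf 0.0
up 17.98 [524.3 127.7 134.6] F [-0.4  0.5 -0.6] gap 40.1 gf 0.0
[ 2.53836546e-01  5.42889845e-01  1.91718088e+00 -4.44089210e-16
  6.81521928e-01  5.50836546e-01]
```

View pics/wr2.png

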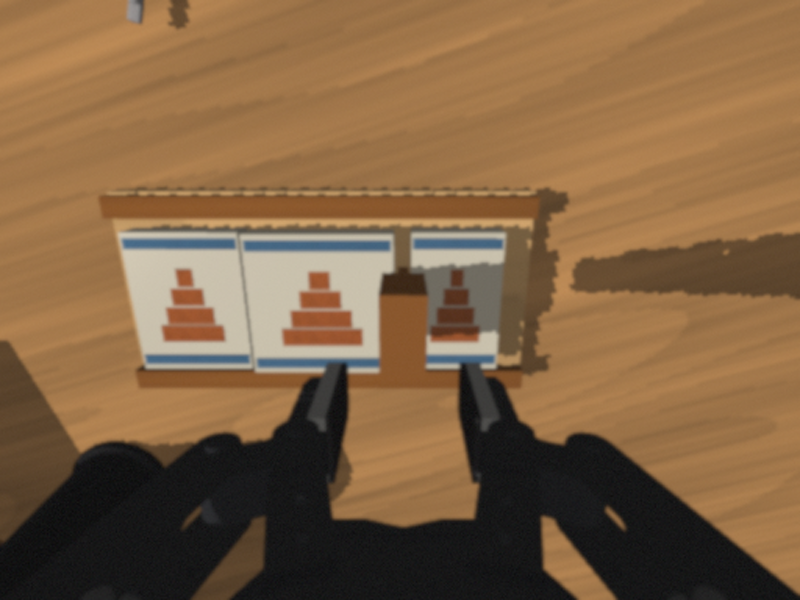

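The spacer (top at about (403,330)) stands upright and fully seated in the wide gap near the middle of its length. Contact came at the expected height. Next I press the tile with closed fingers, turned 90° to keep clear of the spacer.

```bash
python3 - <<'E'
from h import *
S=lambda m:print(m,round(manip.current_clock(),2),np.round(manip.current_eef_pos(),1),'F',np.round(manip.current_wrist_force(),1),'gap',round(manip.current_finger_gap(),1))
x,y=537.9,171.5;R=rot(-.297+np.pi/2)
manip.move_ptp([x,y,130],R);manip.grip(0,30);S('over')
manip.move_straight([x,y,60],rate=80);S('near')
z=55
while z>42:
    manip.move_straight([x,y,z],rate=15);manip.dwell(.1);F=manip.current_wrist_force()[2];S(z)
    if F>16: break
    z-=1 if F<3 else .5
manip.dwell(.5);S('hold')
wsnap('wf');a=cv2.resize(cv2.imread('pics/wf.png'),(400,300));d=snap('scene','scf')
b=cv2.resize(cv2.imread('pics/scf.png')[130:230,240:370],(390,300),interpolation=cv2.INTER_CUBIC);cv2.imwrite('pics/fin.png',np.hstack([a,b]))
E
```

```text
over 19.89 [537.9 171.5 130. ] F [ 0.6  0.6 -0.6] gap -0.1
near 20.92 [538.2 171.6  60.4] F [-0.5 -0.5 -0.3] gap 0.3
55 21.5 [537.9 171.5  55. ] F [0.9 0.3 0.4] gap -0.3
54 21.85 [537.9 171.5  54. ] F [ 0.3  0.5 -1.1] gap -0.1
53 22.2 [537.9 171.5  53. ] F [-0.5 -0.7 -0.8] gap 0.1
52 22.55 [538.  171.5  52.1] F [-0.3  0.3  1.8] gap -0.3
51 22.9 [538.  171.5  51.1] F [0.1 0.3 4.6] gap 0.0
50.5 23.25 [538.  171.5  50.6] F [ 0.2 -0.   5.8] gap 0.1
50.0 23.6 [538.  171.5  50.1] F [ 0.4 -0.5  5.5] gap -0.3
49.5 23.95 [538.  171.5  49.6] F [0.3 0.5 6.6] gap 0.1
49.0 24.3 [538.1 171.6  49.1] F [ 0.3 -0.1  6.2] gap 0.0
48.5 24.65 [538.  171.5  48.6] F [1.2 0.6 7. ] gap -0.2
48.0 25.0 [538.  171.5  48.1] F [0.4 0.2 6.9] gap 0.2
47.5 25.35 [538.  171.5  47.7] F [0.2 0.5 7.9] gap 0.0
47.0 25.7 [538.  171.5  47.2] F [-0.4  1.   8.9] gap -0.3
46.5 26.05 [538.  171.5  47. ] F [-2.1 -0.5 14.5] gap -0.1
46.0 26.4 [538.1 171.5  46.9] F [-3.6 -0.9 24. ] gap -0.0
hold 26.9 [538.1 171.6  46.9] F [-3.6 -1.2 23.3] gap 0.2
```

View pics/fin.png

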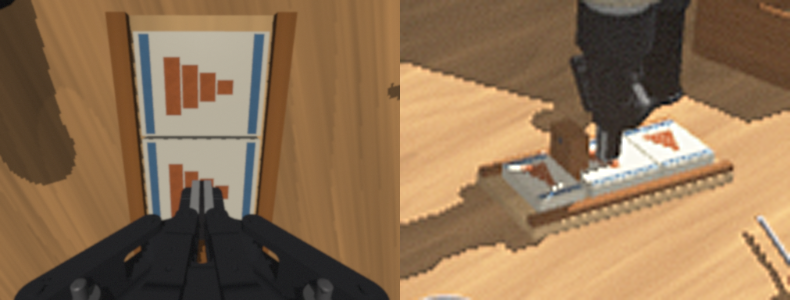

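The fingertips hold the middle tile at its hard stop: TCP at 46.9 mm with 23 N, where the force rises steeply. The spacer stands in the gap at (570,145), so I hand in.

```bash
python3 -c "
from h import *
print(manip.current_wrist_force(),manip.finish_job())"
```

```text
the job is handed in; nothing more can be done
[-4.16801239 -1.65536317 24.37751214] None
```

I dipped the spacer in the oil cup, released it seated in the wide gap, and handed the job in at about 27 s with the middle tile held flush at about 24 N; no verdict came back.

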